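# Hold the chamber cover down for screwing

### The arm

A 7-joint arm with a two-finger parallel gripper is mounted at the origin on the work surface. World frame = base frame: x ahead of the robot, y to its left, z up, the work surface at z = 0. Lengths are in m, angles in degrees, forces in N, time in s.
With the tool pointing down it reaches from about 0.4 to 0.9 m from the base axis. Payload 5.6 kg.
Tool frame: the origin (TCP) lies midway between the tips of the shut fingers; the grasp point (between the pads) lies 19 mm behind it; z points along the fingers, y is the line along which they close (so a half turn about z gives the same grasp; the last joint's range is limited). The gripper opens to 92 mm and grips with 3 to 60 N. Pads are 20 mm wide; open, the fingers measure 128 mm over their backs; the gripper's body (75 mm by 189 mm) begins 69 mm behind the grasp point.
Start: joints at [-76.662, 26.786, -0.665, 91.828, 0.344, 61.387, -3.226], TCP at [0.177, 0.625, 0.215] pointing down, gripper open.
Joint ranges: [-144.91, 144.91], [-17.63, 115.5], [-89.93, 88.59], [15.96, 139.68], [-74.01, 254.01], [8.47, 105.57], [-167.45, 167.45]. Speed limits (degrees/s): [147.25, 147.25, 180, 180, 180, 180, 180].

### API

Orientations are given as [roll, pitch, yaw] about the fixed x, y, z axes, in that order (R = Rz(yaw) Ry(pitch) Rx(roll)).
In Python, from plant import ctrl gives the robot as it stands.
- The arm moves only by the tool servo_tool, never from a script. Its argument "commands" is a list of rows, each an object of numbers: "dx", "dy", "dz": the shift along the tool's x, y, z in mm; "wx", "wy", "wz": the turn, a rotation vector about the tool's x, y, z in degrees. A call has 1 to 10 rows; each row shifts and turns the commanded pose from where the row before left it, along the tool's axes as they then stand; what a row does not reach is not made up. A row lasts 1/10 s, in which the tool goes at most 50 mm and 8.59 degrees, less where a joint would pass 70% of its speed; a pose out of reach is approached as far as the arm can. A call is refused whole if a number of a shift passes 50 or a number of a turn 8.59, either way. A call with a gripper value outside its range is refused whole. "jaw" is the opening, from 0 (shut) to 1 (fully open), set as the call begins (left out, the last holds). The fingers move at their own pace and stop on an object; the grip force is fixed at half the most. Time passes only in rows, so rows that do not move let the fingers close. It gives the time, the measured TCP pose, the force, the opening and the grip force at its end, in the units of the state.
- ctrl.sense(): the state, without advancing time (a new reading comes with each control period).
- ctrl.snapshot(name): name is "scene" or "top" or "wrist"; returns the picture (420x560x3 uint8, red, green, blue); there is no depth.
- ctrl.camera_params(name): a dict with "camera_matrix" (3x3 intrinsics, pixels), "world_from_camera" (4x4, takes a point from camera to world coordinates). Camera axes: x right, y down, z forward; pixel columns grow to the right and rows downward; lengths in m; the calibration is good to about 2 mm. A picture is of the moment at which its call begins: read the wrist's pose just before it. camera_params takes no time and is no camera call; for the wrist camera it gives the pose at the moment of the call.
- ctrl.sign_off(): hands the job in; it is judged then, once.
The state is a dict: "clock": time; "joints": joint angles; "qd": joint speeds; "joint_efforts": joint torques, N m; "eef_pos": TCP position; "ee_rot": TCP orientation; "force": force on the tool from outside, world axes, zero at the start; "ft_torque": the same for the moment, N m; "width": opening from 0.0 (shut) to 1.0 (fully open); "grasp_force": force on a finger pad.
Only numpy, scipy, OpenCV 4.12 (cv2) and the standard library are available. Lean on these libraries where they do the work, as an engineer would, in place of code of your own. Each camera call takes 0.05 s, during which the arm holds its last target. There are 200 camera calls.

### The job

Take the cover plate with the two windows by its fin, lower it over the two locating pins of the imaging-chamber base until it lies flush on the sprung slide carrier, then press it straight down with a steady force of about 10 N so that a colleague can put in the thumbscrews. Never load the carrier with more than 20 N, and leave the blank cover, the screw dish, the petri dishes, the bottle, the screwdriver and the tweezers where they lie. Finish while still holding the fin and pressing: do not let go.

Things in the scene. Friction and masses are not known exactly. Their poses are not given: they have to be found in the camera images.
- cover_grip (a point): upright steel fin at the middle of the cover plate with two windows, to hold it by: 30 mm long along the plate's long side, 14 mm thick, its top 53 mm above the plate's underside. This point is on the fin's centre line, 34 mm above the plate's underside, 19 mm below the fin's top. x along the plate's long side, y across the fin, z up
- cover: the windowed cover plate that the fin stands on: bare aluminium, 136 x 80 x 8 mm, lying flat, about 0.26 kg (20 percent more or less), with two rectangular windows. Origin at the centre of its underside, axes as for its fin. Two locating holes 10.5 mm across go through it at x = +56 and -56 mm, y = 0. It fits either way round
- cover_under (a point): centre of the underside of the windowed cover plate, axes as for its fin
- carrier_top (a point): centre of the top face of the slide carrier, an aluminium platform 88 x 76 x 8 mm with a glass slide on it, floating on springs above the base. 32 mm above the bench when up; this point goes down with the carrier. x along the long side, towards a pin, z up. A seated cover rests on the carrier alone, its underside at this point, its long side along x
- carrier: the slide carrier; origin at the centre of its underside. It slides vertically only, 9 mm of travel. It stays up under about 3 N; then the springs give way by 1 mm for each further 1.4 N: 10 N in all (the cover's weight included) presses it down 5 mm, about 15.6 N brings it onto its hard stop
- pin_a (a point): tip of a locating pin, 52 mm above the bench, 20 mm above the raised carrier. Two such upright steel pins, 8 mm thick, the top 6 mm tapering to 3 mm, stand on the dark steel base (150 x 96 x 14 mm, fixed to the bench), 56 mm from the carrier's centre at either end of its long side; this one at the carrier's -x end
- pin_b (a point): tip of the other locating pin, at the carrier's +x end
- blank_grip (a point): the other cover plate, a bystander: same outline, holes and fin as the windowed one but its plate is solid, without windows; point on its fin 34 mm above its underside
- screw_dish: bystander: white dish 68 mm across, 14 mm high, with brass thumbscrews; origin under its centre
- petri: bystander: stack of three clear petri dishes 88 mm across, 43 mm high; origin under its centre
- bottle: bystander: glass bottle 60 mm across, 115 mm high, blue cap; origin under its centre
- driver: bystander: screwdriver 150 mm long lying flat
- tweezers: bystander: steel tweezers 120 mm long lying flat
Mind the look-alikes: they are no part of the job. What is shaped like the part that bears carrier_top but brown or yellow is not meant.

How it is judged (in metres and radians):
On the way:
1. the windowed cover has been lowered over both pins and lies flush on the carrier (horizontal distance between cover_under and carrier_top below 0.004 m and z of cover_under in the frame of carrier_top between -0.003 and 0.002 m and angle between the x axis of cover_under and the x axis of carrier_top, either way round below 0.06 rad and angle between the z axis of cover_under and the z axis of carrier_top, either way round below 0.04 rad and contact force between cover and carrier above 0.5 N), for 0.2 s.
At the end, for the whole second after the job is handed in: the windowed cover is on both pins and flush on the carrier (within 4 mm and 0.06 rad of the carrier's centre and long side, gap under 2 mm, tilt under 0.04 rad), at rest, the fingers still on it, and it presses on the carrier with 6.5 to 14 N throughout the last second (horizontal distance between cover_under and carrier_top below 0.004 m and z of cover_under in the frame of carrier_top between -0.003 and 0.002 m and angle between the x axis of cover_under and the x axis of carrier_top, either way round below 0.06 rad and angle between the z axis of cover_under and the z axis of carrier_top, either way round below 0.04 rad and contact force between cover and carrier between 6.5 and 14 N and contact force between the fingers and cover above 1 N and linear speed of cover below 0.01 m/s); the arm keeps its last pose, push and grip.
It fails at once if more than 22 N on the carrier (contact force between anything else and carrier above 22 N).
It fails at once if the blank cover, screw dish, petri dishes, bottle, screwdriver or tweezers moved by more than 30 mm (distance of any of blank_grip, screw_dish, petri, bottle, driver, tweezers from where it was at the start of the episode above 0.03 m).
It also fails if it takes over 51 s, if anything falls off the work surface, if the arm or the gripper's body presses on something with over 40 N, if the wrist force passes 120 N, or if a joint passes its speed limit or range.

## Working session

There is one attempt and no reset: what is moved stays moved. The work goes in short steps, Python scripts to look and compute and a tool call to move; the robot and the scene stay as the last step left them, time stands still between calls to the robot, and variables do not carry over. Pictures are saved under pics/ and viewed, at most 10 in all, crops included, and the job is handed in when it is done.

Besides the shell and the picture viewer there is one more tool, called as name(argument=value, ...) on one line, values as JSON. servo_tool: Moves the arm, as the interface text tells. Its arguments: {"type":"object","properties":{"commands":{"type":"array","items":{"type":"object","properties":{"dx":{"type":"number"},"dy":{"type":"number"},"dz":{"type":"number"},"wx":{"type":"number"},"wy":{"type":"number"},"wz":{"type":"number"}}}},"jaw":{"type":"number"}},"required":["commands"]}

```bash
mkdir -p pics; python3 - <<'E'
from plant import ctrl
import cv2,numpy as np
s=ctrl.sense();print(s)
for n in("top","scene"):
    im=ctrl.snapshot(n);cv2.imwrite(f"pics/{n}0.png",im[:,:,::-1]);p=ctrl.camera_params(n);print(n,p)
E
```

```text
{'clock': 0.0, 'joints': array([-76.66017134,  26.83613888,  -0.66545376,  91.8816113 ,
         0.34323917,  61.38759787,  -3.22797096]), 'qd': array([ 0.04604825,  0.06475708,  0.07530121, -0.04984489,  0.032544  ,
        0.03749957,  0.08599914]), 'joint_efforts': array([-1.09093689e-03, -5.20561695e+01, -1.30659936e-02, -2.43748802e+01,
       -5.66559308e-02,  1.72939844e-02,  1.59204237e-04]), 'eef_pos': array([0.17691658, 0.62483658, 0.21363381]), 'ee_rot': array([-1.79896839e+02,  6.43689213e-03,  1.64190912e+02]), 'force': array([-0.0937484 ,  0.84969582,  0.28377611]), 'ft_torque': array([ 0.00528288, -0.00633792,  0.01911214]), 'grasp_force': 0.0, 'width': 1.002157932105896}
top {'camera_matrix': array([[444.6053732 ,   0.        , 275.38099578],
       [  0.        , 444.6053732 , 209.54124122],
       [  0.        ,   0.        ,   1.        ]]), 'world_from_camera': array([[ 0.00689168, -0.98859667,  0.15042979,  0.40972286],
       [-0.99974988, -0.01001242, -0.01999801,  0.00622226],
       [ 0.02127613, -0.15025434, -0.98841841,  1.02022288],
       [ 0.        ,  0.        ,  0.        ,  1.        ]])}
scene {'camera_matrix': array([[400.24411876,   0.        , 279.45366596],
       [  0.        , 400.24411876, 215.48551542],
       [  0.        ,   0.        ,   1.        ]]), 'world_from_camera': array([[-0.39826341,  0.52104519, -0.754916  ,  1.35131704],
       [ 0.91723986,  0.21942939, -0.33244818,  0.3431299 ],
       [-0.00756977, -0.82484099, -0.56531411,  0.67090086],
       [ 0.        ,  0.        ,  0.        ,  1.        ]])}
```

View pics/top0.png

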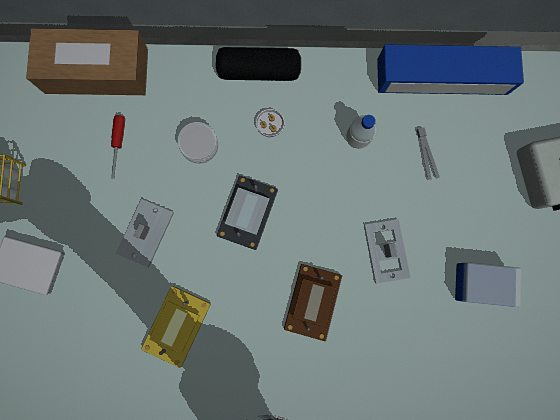

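View pics/scene0.png

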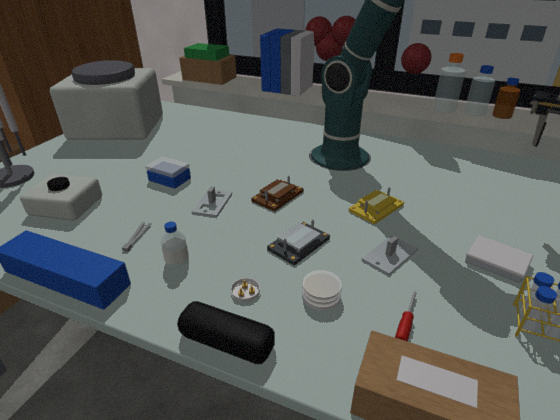

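The top view shows the windowed cover at about (386,250), its corners near (364,222), (397,218), (409,278) and (376,283). The dark base is at (247,212), the blank cover at (146,232), and the brown and yellow decoys lie below.

```bash
cat > h.py <<'E'
from plant import ctrl
import cv2,numpy as np
def ray(p,uv,z):
    K=p["camera_matrix"];T=p["world_from_camera"]
    d=T[:3,:3]@np.linalg.solve(K,[uv[0],uv[1],1]);o=T[:3,3]
    return o+d*(z-o[2])/d[2]
def proj(p,X):
    T=p["world_from_camera"];c=T[:3,:3].T@(np.array(X)-T[:3,3]);q=p["camera_matrix"]@c;return q[:2]/q[2]
def snap(n,f=None):
    p=ctrl.camera_params(n);im=ctrl.snapshot(n)
    if f:cv2.imwrite("pics/"+f,im[:,:,::-1])
    return p,im
E
python3 - <<'E'
from h import *
im=cv2.imread("pics/top0.png");p=ctrl.camera_params("top")
c=[ray(p,u,.008)for u in[(364,222),(397,218),(409,278),(376,283)]]
print(np.mean(c,0)); m=(c[0]+c[1]-c[2]-c[3]);print("cover yaw",np.degrees(np.arctan2(m[1],m[0])),np.linalg.norm(m)/2)
g=cv2.cvtColor(im,6)
r=np.zeros_like(g);r[165:260,205:290]=(g[165:260,205:290]<60)
cs=max(cv2.findContours(r,0,2)[0],key=cv2.contourArea);b=cv2.boxPoints(cv2.minAreaRect(cs));print(b)
w=np.array([ray(p,u,.014) for u in b]);print(w,w.mean(0))
w=ctrl.camera_params("wrist");s=ctrl.sense();print(w, s["eef_pos"])
E
```

```text
[ 0.47300214 -0.26867371  0.008     ]
cover yaw 9.609534359519076 0.1396269841682723
[[215.98538 235.54013]
 [238.35034 174.03647]
 [277.69342 188.34305]
 [255.32846 249.84671]]
[[ 0.50198876  0.11989479  0.014     ]
 [ 0.64508143  0.07212779  0.014     ]
 [ 0.61237434 -0.01913001  0.014     ]
 [ 0.47041554  0.03048491  0.014     ]] [0.55746502 0.05084437 0.014     ]
{'camera_matrix': array([[299.75364822,   0.        , 276.16720697],
       [  0.        , 299.75364822, 211.73688207],
       [  0.        ,   0.        ,   1.        ]]), 'world_from_camera': array([[ 0.27317615,  0.92041814,  0.279652  ,  0.0979519 ],
       [ 0.96196231, -0.26082807, -0.08122336,  0.64821925],
       [-0.00181836,  0.29120297, -0.95665957,  0.38409068],
       [ 0.        ,  0.        ,  0.        ,  1.        ]])} [0.17693575 0.62491596 0.21373829]
```

servo_tool(commands=[{"dx":-37,"dy":-32},{"dx":-37,"dy":-32},{"dx":-37,"dy":-32},{"dx":-37,"dy":-32},{"dx":-37,"dy":-32},{"dx":-37,"dy":-32},{"dx":-37,"dy":-32},{"dx":-37,"dy":-32},{"dx":-37,"dy":-32},{"dx":-37,"dy":-32}])

```text
invalid input
```

servo_tool(commands=[{"dx":-35,"dy":-30,"dz":0,"wx":0,"wy":0,"wz":0},{"dx":-35,"dy":-30,"dz":0,"wx":0,"wy":0,"wz":0}], jaw=1)

```text
clock: 0.3
eef_pos: [0.2274, 0.548, 0.2136]
ee_rot: [-179.9, -0.0, 164.4]
force: [0.7, -0.6, -0.6]
width: 0.997
grasp_force: 0.0
```

servo_tool(commands=[{"dx":-37,"dy":-32},{"dx":-37,"dy":-32},{"dx":-37,"dy":-32},{"dx":-37,"dy":-32},{"dx":-37,"dy":-32},{"dx":-37,"dy":-32},{"dx":-37,"dy":-32},{"dx":-37,"dy":-32}], jaw=1)

```text
invalid input
```

servo_tool(commands=[{"dx":-37,"dy":-32,"dz":0,"wx":0,"wy":0,"wz":0},{"dx":-37,"dy":-32,"dz":0,"wx":0,"wy":0,"wz":0},{"dx":-37,"dy":-32,"dz":0,"wx":0,"wy":0,"wz":0},{"dx":-37,"dy":-32,"dz":0,"wx":0,"wy":0,"wz":0},{"dx":-37,"dy":-32,"dz":0,"wx":0,"wy":0,"wz":0},{"dx":-37,"dy":-32,"dz":0,"wx":0,"wy":0,"wz":0},{"dx":-37,"dy":-32,"dz":0,"wx":0,"wy":0,"wz":0},{"dx":-37,"dy":-32,"dz":0,"wx":0,"wy":0,"wz":0}])

```text
clock: 1.1
eef_pos: [0.4438, 0.2198, 0.2146]
ee_rot: [180.0, -0.0, 164.2]
force: [0.9, -0.1, -0.2]
width: 1.0
grasp_force: 0.0
```

servo_tool(commands=[{"dx":-16,"dy":-46,"dz":0,"wx":0,"wy":0,"wz":0},{"dx":-16,"dy":-46,"dz":0,"wx":0,"wy":0,"wz":0},{"dx":-16,"dy":-46,"dz":0,"wx":0,"wy":0,"wz":0},{"dx":-16,"dy":-46,"dz":0,"wx":0,"wy":0,"wz":0},{"dx":-16,"dy":-46,"dz":0,"wx":0,"wy":0,"wz":0},{"dx":-16,"dy":-46,"dz":0,"wx":0,"wy":0,"wz":0},{"dx":-16,"dy":-46,"dz":0,"wx":0,"wy":0,"wz":0},{"dx":-16,"dy":-46,"dz":0,"wx":0,"wy":0,"wz":0},{"dx":-16,"dy":-46,"dz":0,"wx":0,"wy":0,"wz":0},{"dx":-16,"dy":-46,"dz":0,"wx":0,"wy":0,"wz":0}])

```text
clock: 2.1
eef_pos: [0.4715, -0.2662, 0.2145]
ee_rot: [180.0, 0.0, 164.2]
force: [0.4, 0.4, -0.1]
width: 0.997
grasp_force: 0.0
```

servo_tool(commands=[{"dx":0,"dy":0,"dz":0,"wx":0,"wy":0,"wz":-8.5},{"dx":0,"dy":0,"dz":0,"wx":0,"wy":0,"wz":-8.5},{"dx":0,"dy":0,"dz":0,"wx":0,"wy":0,"wz":-8.4},{"dx":0,"dy":0,"dz":0,"wx":0,"wy":0,"wz":0},{"dx":0,"dy":0,"dz":0,"wx":0,"wy":0,"wz":0}])

```text
clock: 2.6
eef_pos: [0.4716, -0.2645, 0.2144]
ee_rot: [180.0, -0.0, -170.6]
force: [0.4, -0.1, 0.3]
width: 0.999
grasp_force: 0.0
```

```bash
python3 - <<'E'
from h import *
s=ctrl.sense();print(s["eef_pos"],s["ee_rot"],s["joints"])
p,im=snap("wrist","w1.png")
E
```

```text
[ 0.47156326 -0.26446732  0.21440238] [ 1.79980685e+02 -1.55240334e-02 -1.70616054e+02] [  3.83317699  16.79576686  26.46765947 108.68208532  -8.88670451
  56.54105928 133.63158662]
```

View pics/w1.png

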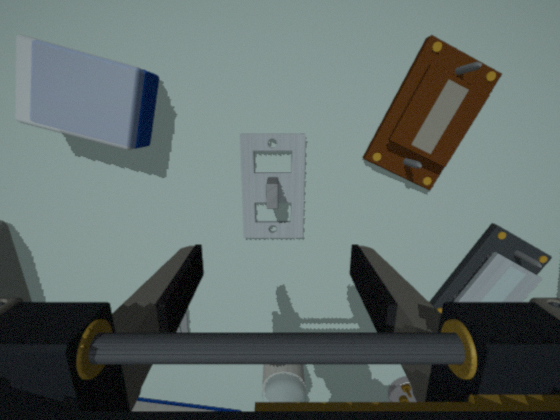

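The wrist view shows the windowed cover at (274,186), with holes at (272,143) and (272,229) and the fin top near (272,183). The brown decoy is at top right and the dark base at bottom right.

```bash
python3 - <<'E'
from h import *
p=ctrl.camera_params("wrist");im=cv2.imread("pics/w1.png");g=cv2.cvtColor(im,6)
def hole(u,v,r=8):
    a=g[v-r:v+r+1,u-r:u+r+1].astype(float);w=np.clip(np.percentile(a,60)-12-a,0,None)
    y,x=np.mgrid[v-r:v+r+1,u-r:u+r+1];return (w*x).sum()/w.sum(),(w*y).sum()/w.sum()
h=[hole(272,143),hole(272,229)];print(h)
# plate silhouette
m=np.zeros_like(g);hsv=cv2.cvtColor(im,40);m[120:250,225:320]=(hsv[120:250,225:320,1]<22)
cs=max(cv2.findContours(m,0,2)[0],key=cv2.contourArea);r=cv2.approxPolyDP(cv2.convexHull(cs),5,True)[:,0];print(r.tolist())
q=[ray(p,u,.008)for u in r];print(np.round(q,4),np.mean(q,0))
a,b=[ray(p,u,.008)for u in h];d=a-b;print(a,b,(a+b)/2,np.linalg.norm(d),np.degrees(np.arctan2(d[1],d[0])))
T=ctrl.sense();print(T["eef_pos"],T["ee_rot"])
E
```

```text
[(np.float64(271.7057268722467), np.float64(144.42466960352422)), (np.float64(273.04637096774195), np.float64(225.33770161290323))]
[[277, 177], [277, 206], [270, 208], [267, 181]]
[[ 0.458  -0.2653  0.008 ]
 [ 0.4957 -0.259   0.008 ]
 [ 0.4999 -0.2676  0.008 ]
 [ 0.4652 -0.277   0.008 ]] [ 0.47969932 -0.26721309  0.008     ]
[ 0.41915654 -0.27830494  0.008     ] [ 0.52300056 -0.25981912  0.008     ] [ 0.47107855 -0.26906203  0.008     ] 0.10547656740247643 -169.90621007143335
[ 0.47166029 -0.26445504  0.21448279] [ 1.79989960e+02 -8.48857516e-03 -1.70584046e+02]
```

```bash
python3 - <<'E'
from h import *
p=ctrl.camera_params("wrist");im=cv2.imread("pics/w1.png");g=cv2.cvtColor(im,6)
for (u,v) in((272,143),(273,229)):print(g[v-6:v+7,u-8:u+9])
print(g[186,232:250],g[186,298:312])
for c in [[(272,143.2),(272.5,229.5)],[(241,134),(306,134),(303,239),(246,239)]]:
    q=np.array([ray(p,u,.008)for u in c]);print(q.round(4),q.mean(0))
# local tool-frame error
E
```

```text
[[136 139 136 136 136 135 135 133 132 133 135 135 132 132 135 133 134]
 [134 138 136 136 133 134 125 116 118 120 128 135 134 133 136 136 136]
 [138 137 135 132 130 114 102  98  96  99 113 125 131 134 134 134 133]
 [134 139 134 132 116 100  96  97  97  98 100 106 123 130 136 131 132]
 [134 138 134 127 115 113  99  99 100  99  97  99 118 130 135 136 131]
 [135 139 135 124 112 125 103 115 123 106 101  98 111 129 134 135 134]
 [134 135 132 120 100 110 102 120 142 138 126 106 115 124 134 134 135]
 [134 139 134 123  96 100 100 123 146 147 144 136 136 130 135 134 135]
 [137 136 136 126 111 103 101 125 143 148 148 145 134 133 135 135 135]
 [133 136 136 132 121 110 116 138 144 147 144 140 135 134 137 132 131]
 [131 138 137 131 134 126 121 125 128 131 132 137 135 135 134 135 133]
 [134 134 135 136 134 135 131 128 130 132 136 134 133 133 133 134 136]
 [133 134 134 134 134 135 135 133 133 132 132 134 131 133 133 131 130]]
[[133 133 132 135 133 131 132 133 133 132 133 135 133 129 116 120 124]
 [137 136 137 136 137 132 130 133 133 134 137 135 137 135 131 130 137]
 [133 136 134 135 132 123 114 109 
[... 419 characters left out ...]
00 107 110 112 118 127 132 134 133 131 138]
 [134 138 136 135 131 114 108 105 109 122 134 136 134 135 131 136 136]
 [136 138 136 136 137 131 127 126 130 136 137 136 136 135 133 132 136]
 [136 136 136 137 135 134 134 134 137 139 139 137 134 134 132 135 137]
 [136 134 137 137 137 131 134 135 137 135 139 136 135 134 133 135 136]]
[149 149 146 151 149 148 149 150 148 144 138 136 136 134 135 135 133 132] [138 140 138 136 137 129 118 123 147 148 150 150 149 149]
[[ 0.4176 -0.2782  0.008 ]
 [ 0.5289 -0.2596  0.008 ]] [ 0.473295   -0.26888932  0.008     ]
[[ 0.413  -0.3172  0.008 ]
 [ 0.4001 -0.2391  0.008 ]
 [ 0.5357 -0.2168  0.008 ]
 [ 0.5483 -0.2928  0.008 ]] [ 0.47426476 -0.26643684  0.008     ]
```

servo_tool(commands=[{"dx":-1,"dy":-5,"dz":30,"wx":0,"wy":0,"wz":0},{"dx":0,"dy":0,"dz":45,"wx":0,"wy":0,"wz":0},{"dx":0,"dy":0,"dz":45,"wx":0,"wy":0,"wz":0},{"dx":0,"dy":0,"dz":40,"wx":0,"wy":0,"wz":0},{"dx":0,"dy":0,"dz":20,"wx":0,"wy":0,"wz":0},{"dx":0,"dy":0,"dz":12,"wx":0,"wy":0,"wz":0},{"dx":0,"dy":0,"dz":6,"wx":0,"wy":0,"wz":0},{"dx":0,"dy":0,"dz":0,"wx":0,"wy":0,"wz":0},{"dx":0,"dy":0,"dz":0,"wx":0,"wy":0,"wz":0}])

```text
clock: 3.55
eef_pos: [0.4745, -0.2697, 0.0177]
ee_rot: [-179.9, 0.1, -170.4]
force: [0.4, -1.1, 0.6]
width: 1.004
grasp_force: 0.0
```

servo_tool(commands=[{"dx":0,"dy":0,"dz":0,"wx":0,"wy":0,"wz":0},{"dx":0,"dy":0,"dz":0,"wx":0,"wy":0,"wz":0},{"dx":0,"dy":0,"dz":0,"wx":0,"wy":0,"wz":0},{"dx":0,"dy":0,"dz":0,"wx":0,"wy":0,"wz":0},{"dx":0,"dy":0,"dz":0,"wx":0,"wy":0,"wz":0},{"dx":0,"dy":0,"dz":0,"wx":0,"wy":0,"wz":0},{"dx":0,"dy":0,"dz":0,"wx":0,"wy":0,"wz":0},{"dx":0,"dy":0,"dz":0,"wx":0,"wy":0,"wz":0}], jaw=0)

```text
clock: 4.35
eef_pos: [0.4736, -0.2693, 0.0165]
ee_rot: [180.0, -0.0, -170.4]
force: [1.3, 0.6, 0.5]
width: 0.331
grasp_force: 0.0
```

Still closing; wait, then lift.

servo_tool(commands=[{"dx":0,"dy":0,"dz":0,"wx":0,"wy":0,"wz":0},{"dx":0,"dy":0,"dz":0,"wx":0,"wy":0,"wz":0},{"dx":0,"dy":0,"dz":0,"wx":0,"wy":0,"wz":0},{"dx":0,"dy":0,"dz":0,"wx":0,"wy":0,"wz":0},{"dx":0,"dy":0,"dz":0,"wx":0,"wy":0,"wz":0}])

```text
clock: 4.85
eef_pos: [0.4736, -0.2692, 0.0166]
ee_rot: [180.0, -0.0, -170.4]
force: [-0.5, -0.1, 0.8]
width: 0.154
grasp_force: 30.0
```

servo_tool(commands=[{"dx":0,"dy":0,"dz":-5,"wx":0,"wy":0,"wz":0},{"dx":0,"dy":0,"dz":-15,"wx":0,"wy":0,"wz":0},{"dx":0,"dy":0,"dz":-30,"wx":0,"wy":0,"wz":0},{"dx":0,"dy":0,"dz":-30,"wx":0,"wy":0,"wz":0},{"dx":0,"dy":0,"dz":-20,"wx":0,"wy":0,"wz":0},{"dx":0,"dy":0,"dz":0,"wx":0,"wy":0,"wz":0},{"dx":0,"dy":0,"dz":0,"wx":0,"wy":0,"wz":0}])

```text
clock: 5.55
eef_pos: [0.4736, -0.269, 0.117]
ee_rot: [-180.0, 0.1, -170.4]
force: [0.3, -0.3, -3.6]
width: 0.149
grasp_force: 30.0
```

servo_tool(commands=[{"dx":0,"dy":0,"dz":-45,"wx":0,"wy":0,"wz":0},{"dx":-15,"dy":15,"dz":-40,"wx":0,"wy":0,"wz":0},{"dx":-31,"dy":33,"dz":-15,"wx":0,"wy":0,"wz":0},{"dx":-31,"dy":33,"dz":0,"wx":0,"wy":0,"wz":0},{"dx":-31,"dy":34,"dz":0,"wx":0,"wy":0,"wz":0},{"dx":-31,"dy":34,"dz":0,"wx":0,"wy":0,"wz":0},{"dx":-31,"dy":34,"dz":0,"wx":0,"wy":0,"wz":0},{"dx":-31,"dy":34,"dz":0,"wx":0,"wy":0,"wz":0},{"dx":-31,"dy":32,"dz":0,"wx":0,"wy":0,"wz":0}])

```text
clock: 6.45
eef_pos: [0.6606, 0.017, 0.2143]
ee_rot: [180.0, -0.2, -170.4]
force: [1.1, -1.6, -2.4]
width: 0.151
grasp_force: 30.0
```

servo_tool(commands=[{"dx":0,"dy":0,"dz":0,"wx":0,"wy":0,"wz":7.2},{"dx":0,"dy":0,"dz":0,"wx":0,"wy":0,"wz":7.2},{"dx":0,"dy":0,"dz":0,"wx":0,"wy":0,"wz":7.2},{"dx":0,"dy":0,"dz":0,"wx":0,"wy":0,"wz":7.2},{"dx":0,"dy":0,"dz":0,"wx":0,"wy":0,"wz":0},{"dx":0,"dy":0,"dz":0,"wx":0,"wy":0,"wz":0},{"dx":0,"dy":0,"dz":0,"wx":0,"wy":0,"wz":0}])

```text
clock: 7.15
eef_pos: [0.6605, 0.0149, 0.2158]
ee_rot: [-180.0, -0.1, 160.9]
force: [0.3, 0.1, -1.8]
width: 0.148
grasp_force: 30.0
```

```bash
python3 - <<'E'
from h import *
s=ctrl.sense();print(s["eef_pos"],s["ee_rot"],s["joints"])
p,im=snap("wrist","w2.png");np.savez("w2.npz",**p)
E
```

```text
[0.66048728 0.01492254 0.21581847] [-1.79973405e+02 -6.65279546e-02  1.60912960e+02] [-23.31276697  29.14669111  27.06439909  91.53825047 -14.41251938
  62.87668393  78.34749719]
```

View pics/w2.png

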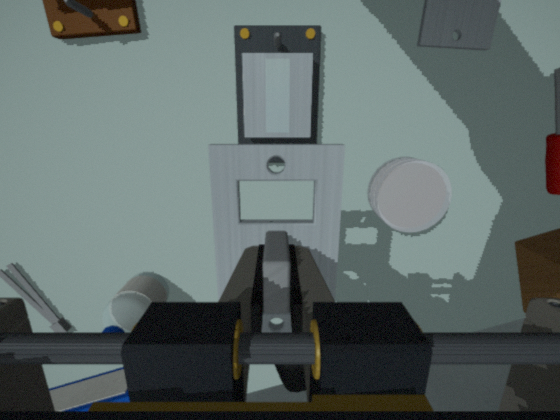

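The picture shows the held cover's near hole at (277,164) and the near pin's tip at (277,36). The far pin is hidden behind the plate, so I'll back off and rise a little.

servo_tool(commands=[{"dx":-10,"dy":0,"dz":-25,"wx":0,"wy":0,"wz":0},{"dx":-10,"dy":0,"dz":-25,"wx":0,"wy":0,"wz":0},{"dx":0,"dy":0,"dz":0,"wx":0,"wy":0,"wz":0},{"dx":0,"dy":0,"dz":0,"wx":0,"wy":0,"wz":0},{"dx":0,"dy":0,"dz":0,"wx":0,"wy":0,"wz":0}])

```text
clock: 7.7
eef_pos: [0.6784, 0.0087, 0.2648]
ee_rot: [-180.0, -0.2, 160.8]
force: [-0.1, 0.1, -2.2]
width: 0.15
grasp_force: 30.0
```

```bash
python3 - <<'E'
from h import *
s=ctrl.sense();print(s["eef_pos"],s["ee_rot"])
p,im=snap("wrist");np.savez("w3.npz",**p);im=im[:,:,::-1]
cv2.imwrite("pics/w3.png",im)
a=cv2.resize(im[0:200,180:380],None,fx=3,fy=3,interpolation=2);cv2.imwrite("pics/w3c.png",a)
E
```

```text
[0.67841544 0.00868207 0.2648058 ] [-1.79962043e+02 -1.69775895e-01  1.60821975e+02]
```

View pics/w3c.png

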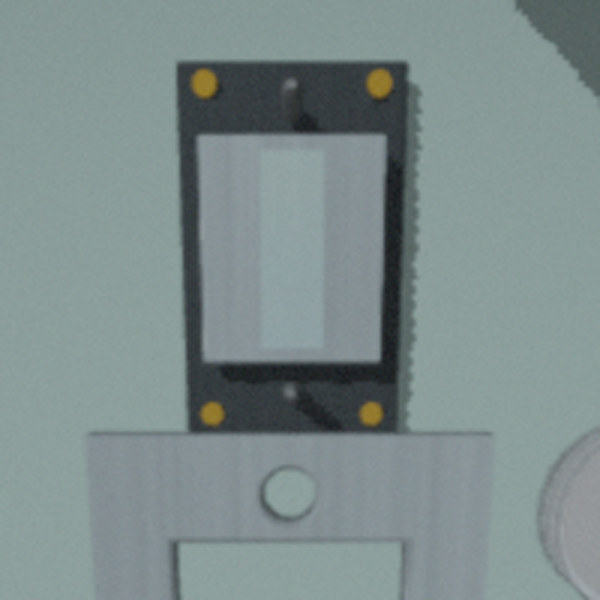

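In the crop, the pin tips are at (291,83) and (290,391), full-frame (277,27.7) and (276.7,130.3). The carrier corners are (197,134), (386,134), (381,362) and (203,362). The cover's hole is at (289,493), full-frame (276.3,164.3).

```bash
python3 - <<'E'
from h import *
p=np.load("w3.npz");s=ctrl.sense();tcp=s["eef_pos"];f=lambda u,v:(180+u/3-.33,v/3-.33)
psi=np.radians(s["ee_rot"][2]);ex=np.array([np.cos(psi),np.sin(psi)]);ey=np.array([ex[1],-ex[0]])
loc=lambda X:np.round(1e3*np.array([(X[:2]-tcp[:2])@ex,(X[:2]-tcp[:2])@ey]),1)
a=ray(p,f(291,83),.052);b=ray(p,f(290,391),.052);d=a-b
print("pins",loc(a),loc(b),np.linalg.norm(d),"centre",loc((a+b)/2),np.degrees(np.arctan2(d[1],d[0])))
c=np.array([ray(p,f(*u),.032)for u in[(197,134),(386,134),(381,362),(203,362)]])
print("carrier",loc(c.mean(0)),[loc(x) for x in c])
print("hole",loc(ray(p,f(289,493),tcp[2]-.0165+.008)), "exp 56,0")
pl=[ray(p,f(*u),tcp[2]-.0085) for u in[(88,434),(492,434)]];print("plate edge",[loc(x) for x in pl])
w=ray(ctrl.camera_params("wrist"),p["camera_matrix"][:2,2],.05);print(loc(w))
E
```

```text
pins [183.5   1. ] [71.8  0.6] 0.11166843278430436 centre [127.7   0.8] 160.58920585636417
carrier [127.1   1.3] [array([170.8, -36.7]), array([170.7,  39.1]), array([83.3, 39.6]), array([ 83.4, -36.8])]
hole [57.7  0.4] exp 56,0
plate edge [array([ 69.1, -38.7]), array([69.1, 40. ])]
[-34.1   0.3]
```

servo_tool(commands=[{"dx":40,"dy":0.5,"dz":0,"wx":0,"wy":0,"wz":0},{"dx":45,"dy":0,"dz":20,"wx":0,"wy":0,"wz":0},{"dx":31,"dy":0,"dz":35,"wx":0,"wy":0,"wz":0},{"dx":10,"dy":0,"dz":40,"wx":0,"wy":0,"wz":0},{"dx":0,"dy":0,"dz":40,"wx":0,"wy":0,"wz":0},{"dx":0,"dy":0,"dz":30,"wx":0,"wy":0,"wz":0},{"dx":0,"dy":0,"dz":14,"wx":0,"wy":0,"wz":0},{"dx":0,"dy":0,"dz":5,"wx":0,"wy":0,"wz":0},{"dx":0,"dy":0,"dz":0,"wx":0,"wy":0,"wz":0},{"dx":0,"dy":0,"dz":0,"wx":0,"wy":0,"wz":0}])

```text
clock: 8.75
eef_pos: [0.562, 0.0503, 0.0839]
ee_rot: [179.9, 0.1, 160.8]
force: [-0.4, -0.2, -2.7]
width: 0.153
grasp_force: 30.0
```

```bash
python3 - <<'E'
from h import *
s=ctrl.sense();print(s["eef_pos"],s["ee_rot"],s["force"])
p,im=snap("wrist");np.savez("w4.npz",**p);im=im[:,:,::-1]
cv2.imwrite("pics/w4.png",im)
a=cv2.resize(im[130:330,180:380],None,fx=3,fy=3,interpolation=2);cv2.imwrite("pics/w4c.png",a)
E
```

```text
[0.56203749 0.05025506 0.08387875] [1.79931666e+02 1.16394294e-01 1.60782181e+02] [-0.35057431 -0.15380897 -2.67316006]
```

View pics/w4c.png

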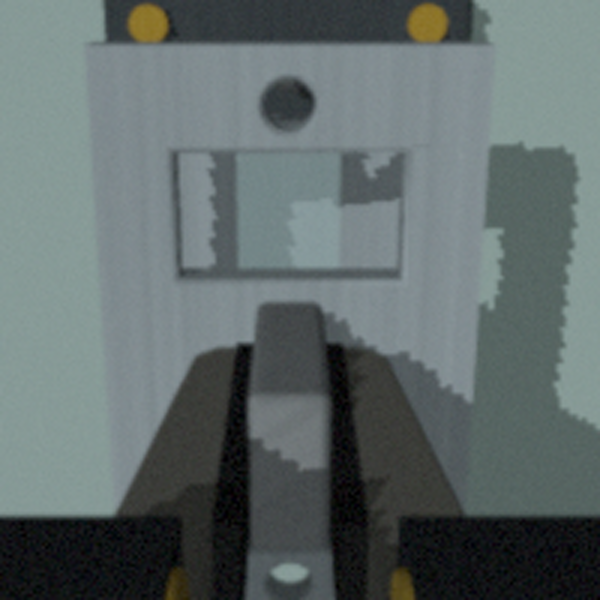

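servo_tool(commands=[{"dx":2.4,"dy":-0.5,"dz":3,"wx":0,"wy":0,"wz":0},{"dx":0,"dy":0,"dz":6,"wx":0,"wy":0,"wz":0},{"dx":0,"dy":0,"dz":5,"wx":0,"wy":0,"wz":0},{"dx":0,"dy":0,"dz":0,"wx":0,"wy":0,"wz":0},{"dx":0,"dy":0,"dz":0,"wx":0,"wy":0,"wz":0}])

```text
clock: 9.3
eef_pos: [0.5584, 0.0505, 0.0684]
ee_rot: [-180.0, -0.0, 160.8]
force: [-0.7, -0.9, -1.7]
width: 0.151
grasp_force: 30.0
```

```bash
python3 - <<'E'
from h import *
s=ctrl.sense();print(s["eef_pos"],s["ee_rot"],s["force"])
p,im=snap("wrist");np.savez("w5.npz",**p);im=im[:,:,::-1]
cv2.imwrite("pics/w5.png",im)
a=np.clip(cv2.resize(im[140:190,240:315],None,fx=8,fy=8,interpolation=2).astype(float)*1.8,0,255);cv2.imwrite("pics/w5c.png",a)
E
```

```text
[0.55841109 0.0505361  0.06838323] [-1.79986368e+02 -1.48453886e-02  1.60792331e+02] [-0.65873466 -0.8899273  -1.73548603][ WARN:0@0.339] global loadsave.cpp:1063 imwrite_ Unsupported depth image for selected encoder is fallbacked to CV_8U.
```

View pics/w5c.png

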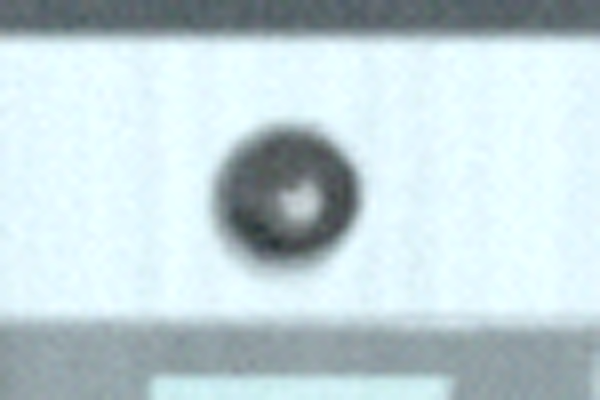

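The pin tip shows inside the near hole: it is at (300,200) in the crop and the hole's centre is at (287,195). It needs a shift of about a millimetre, which I'll compute.

```bash
python3 - <<'E'
from h import *
p=np.load("w5.npz");s=ctrl.sense();tcp=s["eef_pos"];f=lambda u,v:(240+u/8-.44,140+v/8-.44)
psi=np.radians(s["ee_rot"][2]);ex=np.array([np.cos(psi),np.sin(psi)]);ey=np.array([ex[1],-ex[0]])
loc=lambda X:np.round(1e3*np.array([(X[:2]-tcp[:2])@ex,(X[:2]-tcp[:2])@ey]),1)
print(loc(ray(p,f(287,195),tcp[2]-.0085)),loc(ray(p,f(300,200),.052)))
E
```

```text
[57.8  0.1] [56.3  1.1]
```

servo_tool(commands=[{"dx":-1.3,"dy":0.8,"dz":0,"wx":0,"wy":0,"wz":0},{"dx":0,"dy":0,"dz":0,"wx":0,"wy":0,"wz":0},{"dx":0,"dy":0,"dz":3,"wx":0,"wy":0,"wz":0},{"dx":0,"dy":0,"dz":3,"wx":0,"wy":0,"wz":0},{"dx":0,"dy":0,"dz":2,"wx":0,"wy":0,"wz":0},{"dx":0,"dy":0,"dz":2,"wx":0,"wy":0,"wz":0},{"dx":0,"dy":0,"dz":0,"wx":0,"wy":0,"wz":0},{"dx":0,"dy":0,"dz":0,"wx":0,"wy":0,"wz":0}])

```text
clock: 10.15
eef_pos: [0.56, 0.0509, 0.0585]
ee_rot: [-180.0, -0.0, 160.8]
force: [0.6, -1.0, -2.5]
width: 0.153
grasp_force: 30.0
```

servo_tool(commands=[{"dx":0,"dy":0,"dz":2,"wx":0,"wy":0,"wz":0},{"dx":0,"dy":0,"dz":2,"wx":0,"wy":0,"wz":0},{"dx":0,"dy":0,"dz":2,"wx":0,"wy":0,"wz":0},{"dx":0,"dy":0,"dz":2,"wx":0,"wy":0,"wz":0},{"dx":0,"dy":0,"dz":1,"wx":0,"wy":0,"wz":0},{"dx":0,"dy":0,"dz":0,"wx":0,"wy":0,"wz":0},{"dx":0,"dy":0,"dz":0,"wx":0,"wy":0,"wz":0}])

```text
clock: 10.85
eef_pos: [0.56, 0.0509, 0.0496]
ee_rot: [180.0, 0.0, 160.8]
force: [0.8, 0.1, -2.0]
width: 0.151
grasp_force: 30.0
```

servo_tool(commands=[{"dx":0,"dy":0,"dz":1,"wx":0,"wy":0,"wz":0},{"dx":0,"dy":0,"dz":0.5,"wx":0,"wy":0,"wz":0},{"dx":0,"dy":0,"dz":0.5,"wx":0,"wy":0,"wz":0},{"dx":0,"dy":0,"dz":0,"wx":0,"wy":0,"wz":0},{"dx":0,"dy":0,"dz":0,"wx":0,"wy":0,"wz":0},{"dx":0,"dy":0,"dz":0,"wx":0,"wy":0,"wz":0}])

```text
clock: 11.45
eef_pos: [0.5601, 0.0509, 0.0478]
ee_rot: [180.0, 0.0, 160.8]
force: [-0.1, -0.5, 1.3]
width: 0.149
grasp_force: 30.0
```

servo_tool(commands=[{"dx":0,"dy":0,"dz":1,"wx":0,"wy":0,"wz":0},{"dx":0,"dy":0,"dz":1,"wx":0,"wy":0,"wz":0},{"dx":0,"dy":0,"dz":0,"wx":0,"wy":0,"wz":0},{"dx":0,"dy":0,"dz":0,"wx":0,"wy":0,"wz":0},{"dx":0,"dy":0,"dz":0,"wx":0,"wy":0,"wz":0}])

```text
clock: 11.95
eef_pos: [0.5602, 0.0509, 0.0458]
ee_rot: [180.0, 0.0, 160.8]
force: [-1.0, -0.3, 4.5]
width: 0.149
grasp_force: 30.0
```

```bash
python3 - <<'E'
from h import *
F=[];
for i in range(6): s=ctrl.sense();F.append(s["force"][2]);ctrl.snapshot("top")
print(np.round(F,2),s["eef_pos"],s["ee_rot"])
E
```

```text
[4.51 3.82 3.52 4.79 4.48 4.4 ] [0.56019451 0.05090707 0.04570553] [1.79988899e+02 2.23604698e-02 1.60793454e+02]
```

servo_tool(commands=[{"dx":0,"dy":0,"dz":1,"wx":0,"wy":0,"wz":0},{"dx":0,"dy":0,"dz":1,"wx":0,"wy":0,"wz":0},{"dx":0,"dy":0,"dz":0.4,"wx":0,"wy":0,"wz":0},{"dx":0,"dy":0,"dz":0,"wx":0,"wy":0,"wz":0},{"dx":0,"dy":0,"dz":0,"wx":0,"wy":0,"wz":0},{"dx":0,"dy":0,"dz":0,"wx":0,"wy":0,"wz":0}])

```text
clock: 12.85
eef_pos: [0.5602, 0.0509, 0.0435]
ee_rot: [180.0, 0.0, 160.8]
force: [-2.8, -0.2, 7.3]
width: 0.151
grasp_force: 30.0
```

```bash
python3 - <<'E'
from h import *
F=[];
for i in range(8): s=ctrl.sense();F.append(s["force"]);_,im=snap("wrist","w6.png")
print(np.round(F,2),s["eef_pos"],s["ee_rot"])
cv2.imwrite("pics/w6c.png",cv2.resize(im[100:330,180:380,::-1],None,fx=2.5,fy=2.5))
E
```

```text
[[-2.75 -0.24  7.29]
 [-1.57 -0.22  7.73]
 [-2.53 -0.57  7.38]
 [-1.36 -0.33  7.94]
 [-1.07 -0.07  6.52]
 [-2.02  0.09  6.93]
 [-2.52  0.78  7.84]
 [-2.22 -0.23  7.66]] [0.56020517 0.05093073 0.04354232] [1.79978588e+02 1.84566874e-02 1.60790476e+02]
```

View pics/w6c.png

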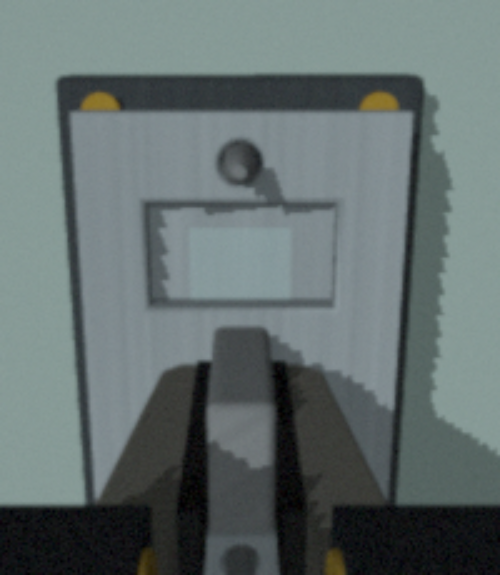

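The pin stands up through the near hole, the plate lies parallel to the base, and the force is about 7.4 N plus the cover's 2.5 N, so roughly 10 N on the carrier. Handing in.

```bash
python3 -c "
from plant import ctrl
print(ctrl.sign_off())"
```

```text
the job is handed in; nothing more can be done
None
```

The windowed cover is over both pins and looks flush on the carrier, pressed down with about 10 N (estimated from the wrist force plus the cover's weight) and the fin still gripped; the job is handed in, but no verdict came back.

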